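# Set the caul and pin the bench cramp's stop for a panel glue-up

### The arm

A 6-joint arm with a two-finger parallel gripper is mounted at the origin on the work surface. World frame = base frame: x ahead of the robot, y to its left, z up, the work surface at z = 0. Lengths are in mm, angles in rad, forces in N, time in s.
With the tool pointing down it reaches from about 275 to 975 mm from the base axis. Payload 8.4 kg.
Tool frame: the origin (TCP) lies at the very end of the fingers, on their centre line; the grasp point (between the pads) lies 19 mm behind it; z points along the fingers, y is the line along which they close (so a half turn about z gives the same grasp; the last joint's range is limited). The gripper opens to 92 mm and grips with 3 to 60 N. Pads are 20 mm wide; open, the fingers measure 128 mm over their backs; the gripper's body (75 mm by 189 mm) begins 69 mm behind the grasp point.
Start: joints at [-1.217, 0.353, 1.633, -0, 1.155, -0.002], TCP at [217.711, -585.858, 214.583] pointing down, gripper open.
Joint ranges: [-2.63, 2.63], [-0.92, 2.1], [0.06, 2.66], [-1.3, 4.44], [0, 2.69], [-3.02, 3.02]. Speed limits (rad/s): [2.22, 2.22, 2.79, 3.14, 3.14, 3.14].

### API

Orientations are given as a unit quaternion [w, x, y, z].
In Python, from cell import sense, capture, get_calibration, close_job, silhouettes, mark_of gives the robot as it stands.
- The arm moves only by the tool send_rows, never from a script. Its argument "increments" is a list of rows, each a list of 7 numbers: the shift along the world's x, y, z in cm, then the turn, a rotation vector about the world's x, y, z in rad, then the opening, from 0 (shut) to 1 (fully open). In form: [[x, y, z, ax, ay, az, jaw], ...]. A call has 1 to 12 rows; each row shifts and turns the commanded pose from where the row before left it; what a row does not reach is not made up. A row lasts 1/10 s, in which the tool goes at most 50 mm and 8.59 degrees, less where a joint would pass 70% of its speed; a pose out of reach is approached as far as the arm can. A call with a gripper value outside its range is refused whole. The fingers move at their own pace and stop on an object; the grip force is fixed at half the most. Time passes only in rows, so rows that do not move let the fingers close. It gives the time, the measured TCP pose, the force, the opening and the grip force at its end, in the units of the state.
- sense(): the state, without advancing time (a new reading comes with each control period).
- capture(name): name is "scene" or "top"; returns (picture, depth): 384x512x3 uint8, blue, green, red; 384x512 float32, mm along the optical axis (not along the pixel's ray), 0 where there is no reading.
- get_calibration(name): a dict with "fx", "fy", "cx", "cy" (pixels), "extrinsics" (4x4, takes a point from camera to world coordinates). Camera axes: x right, y up, looking along -z (the intrinsics and any distortion apply to the point x, -y, -z); pixel columns grow to the right and rows downward; lengths in mm; the calibration is good to about 2 mm. A picture is of the moment at which its call begins. get_calibration takes no time and is no camera call.
- close_job(): hands the job in; it is judged then, once.
Trained networks look in the newest picture that a camera, given by its name, has taken for a name from the list of things; names that differ only in an ending like _2 or _b are one class to them, and where a whole thing is asked for, a point or a joint stands for the part that bears it (a point fixed in the world has none). Each returns a list of dicts, best first, with "score" (0 to 1); they miss things now and then, are a little off and sometimes report something else, mostly with a low value. They report only what shows in the picture. A call takes as long as a camera call. They do not tell look-alikes from the thing itself.
- silhouettes(camera, query): "pixels" (384x512 bool, what is visible of it) and "point" ([column, row] as shares, 0 to 1, of the picture: columns of its width, rows of its height, amid what is visible of it).
- mark_of(camera, query): "point" ([column, row] as shares, 0 to 1, of the picture: columns of its width, rows of its height: a listed point, or the origin of a listed thing).
The state is a dict: "clock": time; "joint_pos": joint angles; "qd": joint speeds; "tau": joint torques, N m; "position": TCP position; "eef_rot": TCP orientation; "contact_force": force on the tool from outside, world axes, zero at the start; "ft_torque": the same for the moment, N m; "grip_width": finger opening in mm; "grip_force": force on a finger pad.
Only numpy, scipy, OpenCV 4.12 (cv2) and the standard library are available. Lean on these libraries where they do the work, as an engineer would, in place of code of your own. Each camera call takes 0.05 s, during which the arm holds its last target. There are 200 camera calls.

### The job

Set up the bench cramp for the dry-fitted panel that lies in it against the screw pad: stand the loose wooden caul on its narrow edge on the bearers, flush against the panel's free edge and covering the whole of it. Then bring the sliding stop up and lock it with its steel pin, through the stop and the bar and fully home, in the closest hole that still leaves room for the caul. Use the longer of the two collared pins in the wooden block, and leave the panel and everything else where they are.

Things in the scene. Friction and masses are not known exactly. Their poses are not given: they have to be found in the camera images.
- clamp: bench cramp, fixed: flat steel bar 600 x 50 x 10 mm, top 55 mm above the bench, with upright 15 mm holes every 40 mm; two wooden bearers 30 mm wide, tops also 55 mm up, centred 75 mm either side of the bar, from x = -65 to 275 mm; screw head at the far end. Origin at bench level on the bar's middle line; x along the bar from tail to screw head, z up. Its place and direction vary.
- stop (a joint): travel of the sliding cast-iron stop along the bar (m), growing towards the panel (the cramp's +x), range -0.015 to 0.215. Its pin hole lies over a hole of the bar at whole multiples of 0.040 (0, 0.040, 0.080 ...). It slides with about 3 N of friction and stays where left; starts drawn back, at 0 to 0.07.
- stop_face (a point): middle of the stop's jaw face, the upright face that looks at the caul and panel, 85 mm above the bench. The jaw is a plate 70 mm wide (across the bar) and 14 mm thick, its top 112 mm above the bench. Axes as the cramp's.
- stop_grip (a point): top middle of the stop's rib, 29 mm behind the jaw face, 108 mm above the bench: the rib runs along the bar, 14 mm thick across it, 30 mm long, 36 mm high above the stop's flat deck; pinch it from above to slide the stop. Axes as the cramp's.
- stop_hole (a point): mouth of the stop's upright pin hole, 15 mm across with a small chamfer, 72 mm behind the jaw face, in the stop's flat deck, whose top is 72 mm above the bench and which is 15.5 mm thick and 70 mm wide. The bar lies just below it. Axes as the cramp's.
- panel: panel of four wooden staves, 140 mm (x, along the bar) x 160 mm (y) x 28 mm thick, about 0.45 kg, loose on the bar and bearers, far edge against the screw pad (its top 106 mm above the bench). Origin at the centre of its underside; x points to the screw head like the cramp's; the free edge to be covered is at x = -70 mm.
- caul: loose straight wooden batten, 200 mm long (x), 25 mm wide (y), 55 mm high (z), about 0.16 kg, starting on its narrow edge on the bench left or right of the cramp. Origin at the centre of its underside; either long face may go against the panel. On the bearers its top is 27 mm above the panel's top.
- pin: the stop's steel pin, about 0.12 kg, 98 mm overall: shank 12 mm across, 60 mm long with tapered tip; collar 26 mm across, 6 mm thick; round ridged grip 18 mm across, 32 mm long. Starts upright in one of the block's three holes, tip 8 mm above the bench. Origin at its tip, z up along it to the grip.
- pin_collar (a point): centre of the underside of the pin's collar, 60 mm above its tip; when fully home it rests on the stop's deck.
- block: wooden block with three upright holes in a row, 56 (x) x 150 (y) x 40 mm, fixed on the other side of the cramp from the caul; holes at y = -50, 0 and +50 mm, 14 mm wide, 32 mm deep. Origin at the centre of its underside. Pin, small pin and punch stand in its holes in any order.
- small_pin: a smaller cramp's pin, same shape: shank 10 mm x 44 mm, collar 20 mm, grip 14 mm x 22 mm, 72 mm overall; not wanted, stays in the block. Origin at its tip.
- punch: plain steel punch without a collar, 13 mm across, 120 mm long; not wanted, stays in the block. Origin at its tip.
- turned_box: turned wooden lidded pot with a button knob, 82 mm across, 83 mm high, stands beyond one end of the caul; not part of the job. Origin on its underside, at the middle.
- glue: yellow glue bottle, 62 mm across, 190 mm high, upright; not part of the job. Origin on its underside, at the middle.
- wax: plain metal can, 72 mm across, 60 mm high, near the pin block; not part of the job. Origin on its underside, at the middle.
- tape: tape measure, 66 x 60 x 36 mm, beside the cramp's tail; not part of the job. Origin on its underside, at the middle.
- gouge: turning gouge lying down, 320 mm long; not part of the job. Origin on its underside, at the middle.
- square: try square lying down, stock 115 mm, blade 170 mm, its blade end propped on an offcut; not part of the job. Origin on its underside, under the stock's middle.
- mallet: turned wooden mallet standing on its head, 84 mm across, 245 mm high; not part of the job. Origin on its underside, at the middle.
There are look-alikes about, which are no part of the job. There is more than one size of the caul; the one meant has the size given above.

How it is judged (in metres and radians):
On the way, in this order (a step that is already met when the one before it is completed fails the run):
1. the caul stands on the bearers, flush against the panel's free edge (x of caul in the frame of panel between -0.085 and -0.08 m and y of caul in the frame of panel between -0.022 and 0.022 m and z of caul in the frame of panel between -0.004 and 0.004 m and angle between the x axis of caul and the y axis of panel, either way round below 0.03 rad and angle between caul's own z axis and vertical below 0.06 rad), for 0.3 s.
2. the stop is up behind the caul and the pin is home through stop and bar (all of step 1 and x of stop_face in the frame of panel above -0.138 m and horizontal distance between pin_collar and stop_hole below 0.004 m and z of pin_collar in the frame of stop_hole between -0.004 and 0.004 m and angle between pin's own z axis and vertical below 0.12 rad), for 0.2 s.
At the end, for the whole second after the job is handed in: Caul upright on the bearers, face within 2.5 mm and 0.03 rad of the panel's free edge, centred within 22 mm; stop's jaw under 43 mm behind the caul; pin through stop and bar, collar within 4 mm of deck and hole centre; panel within 15 mm of its start; pin and caul at rest (all of step 2 and distance of panel from where it was at the start of the episode below 0.015 m and linear speed of each of pin, caul below 0.02 m/s); the robot touches nothing.
It fails at once if the panel is pushed more than 20 mm from its place (distance of panel from where it was at the start of the episode above 0.02 m).
It fails at once if the small pin or the punch is taken out of the block (distance of any of small_pin, punch from where it was at the start of the episode above 0.02 m).
It fails at once if a bystander is knocked over or shoved more than 25 mm (distance of any of turned_box, glue, wax, tape, gouge, square, mallet from where it was at the start of the episode above 0.025 m or angle between any of turned_box, glue, wax, tape, gouge, square, mallet's own z axis and vertical above 0.4 rad).
It also fails if it takes over 67 s, if anything falls off the work surface, if the arm or the gripper's body presses on something with over 40 N, if the wrist force passes 120 N, or if a joint passes its speed limit or range.

## Working session

There is one attempt and no reset: what is moved stays moved. The work goes in short steps, Python scripts to look and compute and a tool call to move; the robot and the scene stay as the last step left them, time stands still between calls to the robot, and variables do not carry over. Pictures are saved under pics/ and viewed, at most 10 in all, crops included, and the job is handed in when it is done.

Besides the shell and the picture viewer there is one more tool, called after "Call:" as name(argument=value, ...), one argument or row to a line, values as JSON. send_rows: Moves the arm, as the interface text tells. Its arguments: {"type":"object","properties":{"increments":{"type":"array"}},"required":["increments"]}

```bash
ls; mkdir -p pics; cat > h.py <<'E'
import numpy as np, cv2
from cell import sense, capture, get_calibration, close_job, silhouettes, mark_of
def world(cam,uv,depth):
    c=get_calibration(cam); u,v=np.asarray(uv,float).T; d=np.asarray(depth,float)
    p=np.stack([(u-c["cx"])/c["fx"]*d,-(v-c["cy"])/c["fy"]*d,-d,np.ones_like(d)])
    return (np.asarray(c["extrinsics"])@p)[:3].T
def cloud(cam,dep):
    v,u=np.mgrid[:384,:512]; return world(cam,np.stack([u.ravel(),v.ravel()],1),dep.ravel()).reshape(384,512,3)
def proj(cam,P):
    c=get_calibration(cam); q=np.linalg.inv(c["extrinsics"])@np.r_[P,1]
    return np.array([c["cx"]+c["fx"]*q[0]/-q[2], c["cy"]-c["fy"]*q[1]/-q[2]])
E
python3 - <<'E'
from h import *
for n in("scene","top"):
    p,d=capture(n); cv2.imwrite(f"pics/{n}0.png",p); np.save(f"{n}0.npy",d)
    c=get_calibration(n); print({k:(np.round(v,3).tolist()) for k,v in c.items()})
print(sense())
E
```

```text
pics
{'fx': 424.502, 'fy': 424.502, 'cx': 257.198, 'cy': 188.585, 'extrinsics': [[0.019, -0.659, 0.752, 1432.794], [1.0, 0.025, -0.003, 1.23], [-0.017, 0.752, 0.659, 938.316], [0.0, 0.0, 0.0, 1.0]]}
{'fx': 384.616, 'fy': 384.616, 'cx': 258.391, 'cy': 187.22, 'extrinsics': [[-0.013, 0.998, -0.067, 377.205], [-1.0, -0.013, -0.0, -7.107], [-0.001, 0.067, 0.998, 1516.695], [0.0, 0.0, 0.0, 1.0]]}
{'clock': 0.1, 'joint_pos': array([-1.21738513e+00,  3.53587602e-01,  1.63401645e+00,  2.37004147e-05,
        1.15521444e+00, -2.41343772e-03]), 'qd': array([ 0.00047215, -0.00295283, -0.0006469 , -0.00185633, -0.00217983,
        0.00061464]), 'tau': array([ 7.83736541e-04, -5.94905341e+01, -3.34932268e+01,  6.99575571e-02,
        1.84807641e-02, -1.90278513e-05]), 'position': array([ 217.57861657, -585.44877348,  213.95186446]), 'eef_rot': array([-6.05398118e-04,  9.84215968e-01,  1.76970484e-01, -9.63434098e-05]), 'contact_force': array([-0.02462988, -0.1024246 , -0.07314961]), 'ft_torque': array([-0.00320332, -0.06408208, -0.06663525]), 'grip_force': 0.0, 'grip_width': 91.76339107976504}
```

View pics/top0.png

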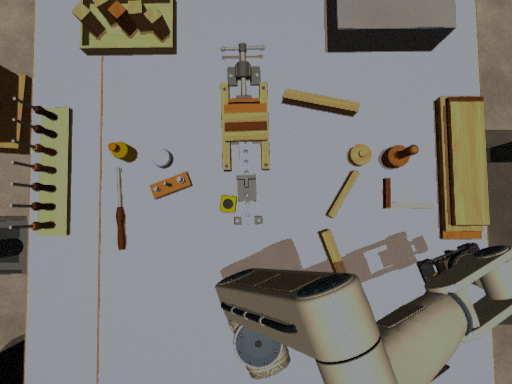

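View pics/scene0.png

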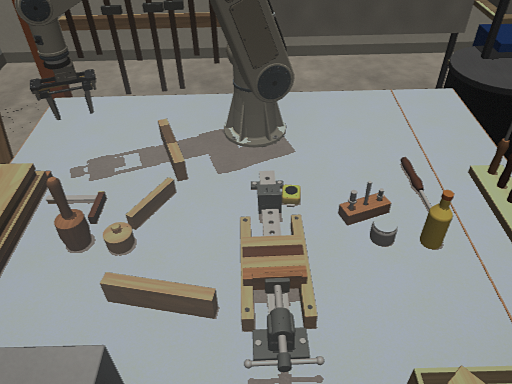

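```bash
cat > m.py <<'E'
from h import *
import sys
for n in("top","scene"):
    p,d=capture(n); C=cloud(n,d)
    for q in ("caul","pin","small_pin","punch","stop","panel","block"):
        for s in silhouettes(n,q):
            if s["score"]<.25: continue
            m=s["pixels"]&(d>0); P=C[m]
            if len(P)<5: continue
            ztop=np.percentile(P[:,2],95); T=P[P[:,2]>ztop-8]
            r=cv2.minAreaRect(T[:,:2].astype(np.float32))
            print(n,q,round(s["score"],2),"px",np.round(np.array(s["point"])*[512,384]),"n",m.sum(),"ztop",round(ztop,1),"rect",np.round(r[0],1),np.round(r[1],1),round(r[2],1))
    for q in ("clamp","stop_face","stop_grip","stop_hole","pin_collar","caul","panel","pin"):
        for s in mark_of(n,q):
            if s["score"]<.25: continue
            uv=np.array(s["point"])*[512,384]; print(n,"mark",q,round(s["score"],2),np.round(uv,1),np.round(C[min(383,int(uv[1])),min(511,int(uv[0]))],1))
E
python3 m.py
```

```text
top caul 0.92 px [344. 194.] n 466 ztop 61.1 rect [ 446.7 -329. ] [ 25.9 198.8] 58.9
top caul 0.9 px [333. 251.] n 540 ztop 84.7 rect [ 230.3 -279.8] [163.8  36. ] 20.5
top caul 0.85 px [322. 101.] n 1135 ztop 85.3 rect [ 802.2 -249.3] [286.5  37.7] 78.4
top stop 0.72 px [242. 187.] n 463 ztop 115.2 rect [509.8  38.2] [51.5 52. ] 44.0
top stop 0.26 px [398. 157.] n 559 ztop 243.9 rect [ 581.7 -521.9] [25.1 26.4] 80.5
top panel 0.82 px [245. 124.] n 1580 ztop 89.9 rect [722.6  39.6] [140.9 159.3] 1.4
top block 0.56 px [167. 185.] n 653 ztop 77.7 rect [492.1 330.3] [ 21.2 115.1] 15.6
top mark clamp 0.58 [245.6 154.1] [603.2  43.1  59.2]
top mark clamp 0.52 [339.5 194.3] [ 446.3 -314.4   46.9]
top mark stop_face 0.78 [241.9 177.7] [509.8  56.6 117. ]
top mark stop_face 0.32 [159.  158.2] [592.1 375.4  59.5]
top mark stop_face 0.3 [341.3 194.2] [ 445.3 -317.9   66.2]
top mark stop_grip 0.84 [246.3 182. ] [491.7  38.7 111.3]
top mark stop_hole 0.63 [244.3 195.6] [445.7  47.8  76. ]
top mark pin_collar 0.53 [180.8 179.5] [506.4 282.1 104.4]
top mark pin_collar 0.33 [127.  155.3] [596.2 477
[... 1321 characters left out ...]
 148.8] 20.4
scene mark clamp 0.84 [269.8 242.1] [675.   32.6  84.4]
scene mark clamp 0.6 [429.2 240.7] [637.5 485.3  33.1]
scene mark stop_face 0.59 [270.2 204.3] [518.3  41.9  75.7]
scene mark stop_grip 0.66 [270.2 185.3] [428.3  45.7  72.3]
scene mark stop_hole 0.68 [270.1 187.3] [476.2  43.6 105.7]
scene mark pin_collar 0.62 [354.1 201.9] [514.9 291.4  76. ]
scene mark caul 0.97 [162.2 306.1] [ 820.1 -242.    17.9]
scene mark caul 0.74 [172.9 158.2] [ 279.5 -279.6   75.6]
scene mark caul 0.62 [153.7 204.9] [ 458.4 -322.    32. ]
scene mark panel 0.8 [273.7 264.3] [749.6  39.8  84.6]
scene mark pin 0.63 [350.  216.1] [537.3 280.5  35.9]
scene mark pin 0.6 [353.9 199. ] [513.9 287.1  87.2]
```

The top view shows the cramp at (245,140) with its stop at (246,187). There are three cauls at (343,194), (320,101) and (333,251), and the block is at (170,185). The middle caul measures 199 x 26 x about 57 mm, so it is the one wanted. In the scene view the pin stands at (352,199), at the caul-side end of the block, with the punch in the middle and the small pin at the far end. Next I'll refine these positions.

```bash
cat > r.py <<'E'
from h import *
def fit(name,P):
    r=cv2.minAreaRect(P[:,:2].astype(np.float32)); print("  ",name,len(P),"med",np.round(np.median(P,0),1),"rect",np.round(r[0],1),np.round(r[1],1),round(r[2],2))
for n in("top","scene"):
    D=[]; 
    for _ in range(4): p,d=capture(n); D.append(np.where(d>0,d,np.nan))
    d=np.nanmedian(D,0); C=cloud(n,d); X,Y,Z=C[...,0],C[...,1],C[...,2]
    b=(abs(Z)<12)&(X>400)&(X<900)&(abs(Y)<450); A=np.c_[X[b],Y[b],np.ones(b.sum())]
    k=np.linalg.lstsq(A,Z[b],rcond=None)[0]; res=Z[b]-A@k
    i=abs(res)<4; k=np.linalg.lstsq(A[i],Z[b][i],rcond=None)[0]; print(n,"bench plane",k,"rms",res[i].std(), "z at 500,0",k@[500,0,1])
    Zc=Z-(k[0]*X+k[1]*Y+k[2]); C=np.dstack([X,Y,Zc]); np.save(f"C_{n}.npy",C)
    def sel(x,y,z,rx,ry,rz): 
        m=(abs(X-x)<rx)&(abs(Y-y)<ry)&(abs(Zc-z)<rz); return C[m]
    fit("caul top",sel(450,-329,55,110,80,4))
    fit("panel top",sel(722,40,83,90,90,4))
    fit("jaw top",sel(515,40,112,15,45,2.5))
    fit("rib+jaw top",sel(500,40,110,40,45,4))
    fit("rib top",sel(485,40,108,16,15,4))
    fit("deck",sel(470,40,72,60,45,4))
    fit("bar tail",sel(380,40,55,70,35,4))
    fit("bearers",sel(630,40,55,40,100,4))
    fit("block top",sel(490,333,40,70,90,3))
    for nm,x,y,z in(("pin",510,286,106),("punch",490,335,128),("small",472,382,80)): fit(nm,sel(x,y,z,18,18,5))
    fit("pin collar",sel(510,286,73,25,25,5))
E
python3 r.py; python3 - <<'E'
import cv2
a=cv2.imread("pics/top0.png")[60:235,130:380]; cv2.imwrite("pics/c0.png",cv2.resize(a,None,fx=3.2,fy=3.2,interpolation=cv2.INTER_CUBIC))
E
```

```text
top bench plane [1.12312719e-03 2.28001972e-04 1.05978008e+00] rms 1.673713542244181 z at 500,0 1.6213436748374774
   caul top 352 med [ 445.8 -328.2   55.2] rect [ 462.2 -338.8] [ 26.1 235.4] 58.56
   panel top 1543 med [722.1  40.2  83. ] rect [722.9  39.7] [141.5 160. ] 1.1
   jaw top 67 med [510.3  34.7 112. ] rect [511.7  38.4] [66.1 11.4] 89.36
   rib+jaw top 89 med [509.5  38.6 111.2] rect [497.2  38.6] [66.1 40.4] 89.36
   rib top 23 med [488.4  38.8 108.7] rect [488.2  40.5] [11.1 22.6] 89.95
   deck 333 med [464.2  36.8  72.2] rect [464.7  38.7] [79.2 68.7] 2.16
   bar tail 295 med [378.5  38.   55. ] rect [390.9  41.5] [111.7  56.8] 2.69
   bearers 456 med [624.   42.7  54.9] rect [628.8  41.5] [ 77.5 180.1] 0.44
   block top 432 med [488.8 333.5  39.8] rect [513.  342.2] [105.5 150.2] 20.16
   pin 22 med [506.3 285.1 105.3] rect [506.4 285.5] [15.2 14.5] 0.99
   punch 8 med [490.3 334.6 126.9] rect [490.4 334.8] [7.8 7.7] 84.71
   small 10 med [472.3 380.3  81. ] rect [474.1 380.4] [11.8  8.5] 0.8
   pin collar 10 med [499.5 282.4  74.1] rect [504.1 283.1] [14.4 23.8] 57.
[... 411 characters left out ...]
95.5  40.7] [45.5 67.7] 0.09
   rib top 28 med [485.3  40.3 107.8] rect [484.9  40.2] [11.9 26.2] 87.49
   deck 189 med [445.4  39.5  71.9] rect [469.7  40.3] [96.4 69. ] 1.1
   bar tail 197 med [367.6  38.8  54.9] rect [367.9  38.9] [70.3 49.7] 1.25
   bearers 395 med [610.7  49.   55.1] rect [629.7  45.1] [178.6  79.3] 89.72
   block top 529 med [493.9 331.6  39.9] rect [487.9 335.7] [ 58.6 150.8] 20.12
   pin 26 med [507.8 288.1 105.6] rect [505.9 287.7] [14.8 15. ] 80.23
   punch 13 med [490.3 335.7 127.3] rect [490.  334.8] [9.  9.7] 81.85
   small 17 med [472.2 381.5  79.4] rect [470.4 381.7] [11.7 14.6] 77.14
   pin collar 31 med [512.6 286.4  73.2] rect [509.4 289.5] [20.1 24.7] 4.55
```

View pics/c0.png

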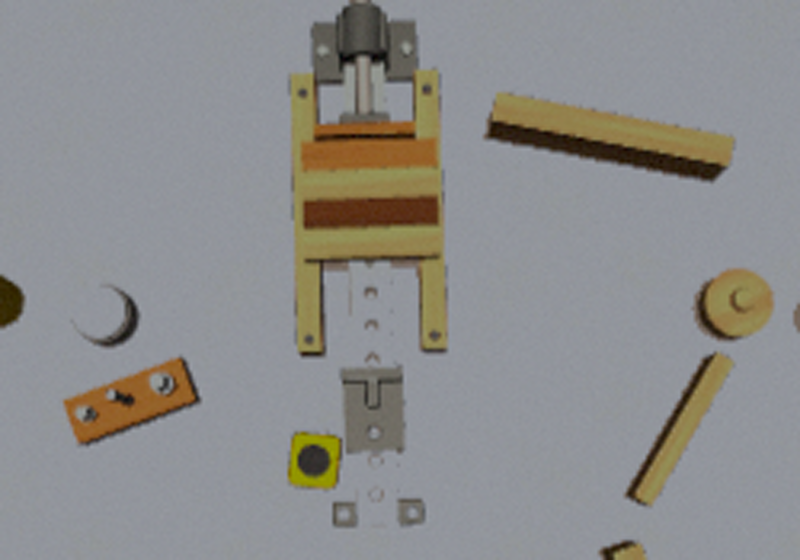

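Crop: the bar holes are at about (371,292), (371,325), (373,357), (376,461) and (376,494), and the stop hole is at (374,433). I'll rectify both views at bar height to get the hole grid exactly.

```bash
cat > o.py <<'E'
from h import *
def ortho(n,z,x0=340,x1=660,y0=0,y1=80,s=2.4,p=None):
    if p is None: p=np.mean([capture(n)[0] for _ in range(3)],0).astype(np.uint8)
    W=[(x0,y0),(x0,y1),(x1,y1),(x1,y0)]
    src=np.float32([proj(n,[x,y,z]) for x,y in W]); dst=np.float32([((x-x0)*s,(y-y0)*s) for x,y in W])
    return cv2.warpPerspective(p,cv2.getPerspectiveTransform(src,dst),(int((x1-x0)*s),int((y1-y0)*s)),flags=cv2.INTER_CUBIC)
E
python3 - <<'E'
from o import *
t=ortho("top",56.6); s=ortho("scene",55.2)
t2=ortho("top",73.6,x0=400,x1=530)
s2=ortho("scene",72.2,x0=400,x1=530)
cv2.imwrite("pics/o1.png",np.vstack([t,s,np.hstack([t2,np.zeros((192,768-t2.shape[1]*2,3),np.uint8),s2])]))
for n,k in(("top",3),("scene",3)):
    C=np.load(f"C_{n}.npy").reshape(-1,3)
    m=(abs(C[:,2]-55)<5)&(C[:,0]>330)&(C[:,0]<538)&(abs(C[:,1]+329)<90); P=C[m]
    r=cv2.minAreaRect(P[:,:2].astype(np.float32)); print(n,r,np.median(P,0))
    w=np.deg2rad(58.8); u=P[:,:2]@np.array([np.cos(w),np.sin(w)]); v=P[:,:2]@np.array([-np.sin(w),np.cos(w)])
    q=lambda a:np.percentile(a,[2,98]); print(q(u),q(v), "ctr",np.mean(q(u))*np.array([np.cos(w),np.sin(w)])+np.mean(q(v))*np.array([-np.sin(w),np.cos(w)]))
    # panel free edge & bearers ends
    m=(abs(C[:,2]-83)<3)&(abs(C[:,1]-40)<70)&(abs(C[:,0]-720)<85); P=C[m]
    for a in range(-25,110,15):
        pass
    ys=np.arange(-25,106,10); e=[P[abs(P[:,1]-y)<5,0].min() for y in ys]; print("edge",np.polyfit(ys-40,e,1))
    for sy in(-1,1):
        m=(abs(C[:,2]-55)<4)&(abs(C[:,1]-40-sy*75)<8)&(C[:,0]>500)&(C[:,0]<930); print("bearer",C[m,0].min(),C[m,0].max())
E
```

```text
top ((446.73529052734375, -329.3441162109375), (26.060619354248047, 199.09735107421875), 58.556339263916016) [ 445.79734011 -327.94201307   55.16711843]
[-62.50905593 -37.97664891] [-647.36623489 -457.11586168] ctr [ 446.34010112 -329.05171898]
edge [-2.20520045e-02  6.53277232e+02]
bearer 548.5145242017563 884.5423041631365
bearer 546.4350900514329 881.7431630906099
scene ((446.5445556640625, -327.6092224121094), (27.159366607666016, 199.57131958007812), 58.68388748168945) [ 453.28702803 -330.53060521   54.72789574]
[-61.37351128 -36.21990869] [-648.3680795  -456.22106867] ctr [ 447.13502601 -327.84246824]
edge [-2.35686834e-02  6.50941631e+02]
bearer 548.4669459926586 884.937434427544
bearer 544.7190599606589 882.4174081582803
```

View pics/o1.png

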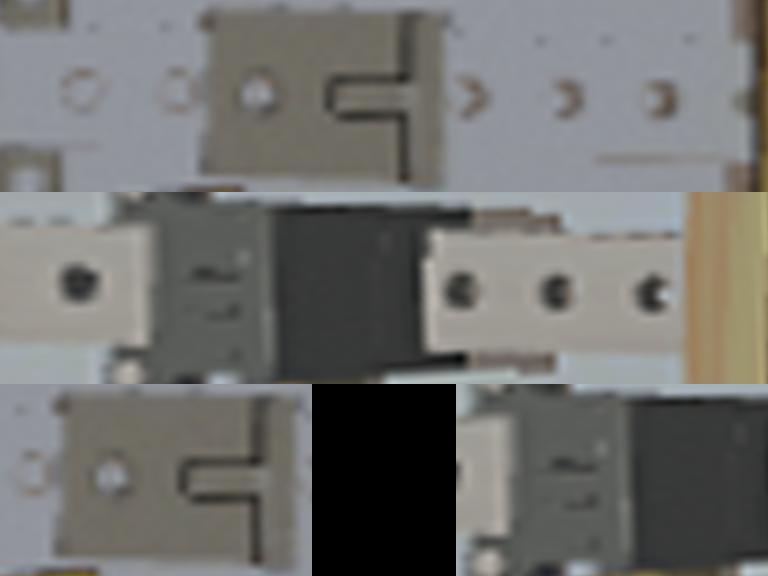

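Bar holes fall at x ≈ 374 + 40n (top view), and the stop hole sits at about 446.7, so it is 7.5 mm short of a hole. The cramp's yaw is about 0.021 rad. The stop needs +87.5 mm, which leaves the jaw roughly 21 mm behind the caul. Caul: centre (446.7, -328.8), width direction 58.7°.

Call:
send_rows(
  increments=[
    [1.91, 2.14, 0, 0, 0, 0.149, 1],
    [1.91, 2.14, 0, 0, 0, 0.149, 1],
    [1.91, 2.14, 0, 0, 0, 0.149, 1],
    [1.91, 2.14, 0, 0, 0, 0.149, 1],
    [1.91, 2.14, 0, 0, 0, 0.149, 1],
    [1.91, 2.14, 0, 0, 0, 0.149, 1],
    [1.91, 2.14, 0, 0, 0, 0.149, 1],
    [1.91, 2.14, 0, 0, 0, 0.149, 1],
    [1.91, 2.14, 0, 0, 0, 0.149, 1],
    [1.91, 2.14, 0, 0, 0, 0.149, 1],
    [1.91, 2.14, 0, 0, 0, 0.149, 1],
    [1.91, 2.14, 0, 0, 0, 0.149, 1],
  ],
)

```text
clock: 3.9
position: [447.6, -328.1, 214.7]
eef_rot: [0.0, 0.476, 0.88, -0.0]
contact_force: [-0.7, -0.6, 0.4]
grip_width: 92.2
grip_force: 0.0
```

Call:
send_rows(
  increments=[
    [0, 0, -2, 0, 0, 0.149, 0.7],
    [0, 0, -3, 0, 0, 0.149, 0.7],
    [0, 0, -3, 0, 0, 0.149, 0.7],
    [0, 0, -2, 0, 0, 0, 0.7],
    [0, 0, 0, 0, 0, 0, 0.7],
    [0, 0, 0, 0, 0, 0, 0.7],
  ],
)

```text
clock: 4.5
position: [447.0, -329.1, 114.9]
eef_rot: [-0.0, 0.272, 0.962, 0.0]
contact_force: [-0.5, 0.5, 0.4]
grip_width: 64.5
grip_force: 0.0
```

Call:
send_rows(
  increments=[
    [0, 0, -3, 0, 0, 0.004, 0.7],
    [0, 0, -3, 0, 0, 0, 0.7],
    [0, 0, -1.9, 0, 0, 0, 0.7],
    [0, 0, -0.1, 0, 0, 0, 0.7],
    [0, 0, 0, 0, 0, 0, 0],
    [0, 0, 0, 0, 0, 0, 0],
    [0, 0, 0, 0, 0, 0, 0],
    [0, 0, 0, 0, 0, 0, 0],
    [0, 0, 0, 0, 0, 0, 0],
  ],
)

```text
clock: 5.4
position: [447.2, -329.3, 35.2]
eef_rot: [0.0, 0.27, 0.963, -0.0]
contact_force: [-0.2, 0.3, -0.1]
grip_width: 26.6
grip_force: 0.0
```

Call:
send_rows(
  increments=[
    [0, 0, 0, 0, 0, 0, 0],
    [0, 0, 0, 0, 0, 0, 0],
    [0, 0, 2, 0, 0, 0, 0],
    [0, 0, 4, 0, 0, 0, 0],
    [0, 0, 4, 0, 0, 0, 0],
    [0, 0, 4, 0, 0, 0, 0],
    [0, 0, 0, 0, 0, 0, 0],
  ],
)

```text
clock: 6.1
position: [449.4, -330.9, 179.7]
eef_rot: [0.004, 0.27, 0.963, -0.001]
contact_force: [1.1, -0.4, -2.4]
grip_width: 24.3
grip_force: 29.9
```

Call:
send_rows(
  increments=[
    [1.43, 3.07, 0, 0, 0, -0.084, 0],
    [1.43, 3.07, 0, 0, 0, -0.084, 0],
    [1.43, 3.07, 0, 0, 0, -0.084, 0],
    [1.43, 3.07, 0, 0, 0, -0.084, 0],
    [1.43, 3.07, 0, 0, 0, -0.084, 0],
    [1.43, 3.07, 0, 0, 0, -0.084, 0],
    [1.43, 3.07, 0, 0, 0, -0.084, 0],
    [1.43, 3.07, 0, 0, 0, -0.084, 0],
    [1.43, 3.07, 0, 0, 0, -0.084, 0],
    [1.43, 3.07, 0, 0, 0, -0.084, 0],
    [1.43, 3.07, 0, 0, 0, -0.084, 0],
    [1.43, 3.07, 0, 0, 0, -0.084, 0],
  ],
)

```text
clock: 7.3
position: [618.1, 40.7, 173.0]
eef_rot: [-0.001, 0.703, 0.712, -0.001]
contact_force: [-0.0, -0.6, -0.8]
grip_width: 24.5
grip_force: 29.9
```

Call:
send_rows(
  increments=[
    [0, 0, 0, 0, 0, 0, 0],
    [0, 0, 0, 0, 0, 0, 0],
    [0, 0, 0, 0, 0, 0, 0],
  ],
)

```text
clock: 7.6
position: [617.5, 38.6, 173.6]
eef_rot: [-0.001, 0.701, 0.713, -0.001]
contact_force: [-1.5, 0.8, -1.0]
grip_width: 24.8
grip_force: 29.9
```

```bash
python3 - <<'E'
from h import *
for n in("top","scene"):
    p,d=capture(n); cv2.imwrite(f"pics/{n}1.png",p); C=cloud(n,d).reshape(-1,3)
    for s in silhouettes(n,"caul"):
        P=C[(s["pixels"]&(d>0)).ravel()]; P=P[P[:,2]>120]
        if len(P)>30: r=cv2.minAreaRect(P[:,:2].astype(np.float32)); print(n,s["score"],r,np.percentile(P[:,2],[1,50,99]))
    print(n,[(np.round(np.array(s["point"])*[512,384],1),s["score"]) for s in mark_of(n,"caul")])
print(sense())
E
```

```text
top 0.69 ((605.6492919921875, 23.21649932861328), (49.94550704956055, 166.08551025390625), 1.2721583843231201) [140.9110446  193.75933388 201.22362653]
top [(array([333. , 266.2]), 0.79), (array([316.4, 103.9]), 0.67), (array([244.9, 145.3]), 0.63)]
scene 0.87 ((656.0814819335938, 40.6405029296875), (199.2664337158203, 98.67424011230469), 89.5665054321289) [140.04675979 173.34097047 196.97523615]
scene [(array([171.4, 155.8]), 0.71), (array([162. , 305.9]), 0.63)]
{'clock': 7.9, 'joint_pos': array([ 6.00723425e-02,  3.83698884e-01,  1.68314555e+00, -2.79961060e-05,
        1.07464535e+00,  4.47745623e-02]), 'qd': array([ 0.0040802 ,  0.0009843 , -0.0030698 ,  0.00056044,  0.00189272,
        0.00101271]), 'tau': array([-1.79637963e-02, -6.08280087e+01, -3.24030018e+01,  6.68612611e-02,
        1.55622081e-02, -8.31903977e-03]), 'position': array([618.37864674,  38.68604902, 174.68041986]), 'eef_rot': array([4.35631038e-05, 7.01672819e-01, 7.12499300e-01, 2.99888171e-05]), 'contact_force': array([-0.09678136,  0.09957072, -2.19157284]), 'ft_torque': array([-0.03405753, -0.04400727, -0.01682215]), 'grip_force': 29.937734305858612, 'grip_width': 24.74055858111168}
```

View pics/scene1.png

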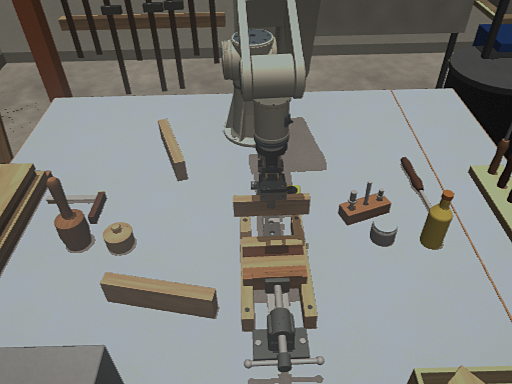

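The caul is held level and square over the bearers at scene pixel (272,206). Now lowering it about 13 mm short of the panel's edge.

Call:
send_rows(
  increments=[
    [0, 0, -3, 0, 0, 0.006, 0],
    [0, 0, -3, 0, 0, 0, 0],
    [0, 0, -2, 0, 0, 0, 0],
    [0.5, 0, -0.3, 0, 0, 0, 0],
    [0.4, 0, 0, 0, 0, 0, 0],
    [0, 0, 0, 0, 0, 0, 0],
    [0, 0, 0, 0, 0, 0, 0],
  ],
)

```text
clock: 8.6
position: [628.1, 39.3, 92.2]
eef_rot: [0.0, 0.699, 0.715, 0.0]
contact_force: [0.4, -0.3, -1.6]
grip_width: 24.9
grip_force: 30.0
```

Call:
send_rows(
  increments=[
    [0, 0, -0.15, 0, 0, 0, 0],
    [0.3, 0, 0, 0, 0, 0, 0],
    [0.3, 0, 0, 0, 0, 0, 0],
    [0.2, 0, 0, 0, 0, 0, 0],
    [0, 0, 0, 0, 0, 0, 0],
    [0, 0, 0, 0, 0, 0, 0],
  ],
)

```text
clock: 9.2
position: [635.5, 39.3, 90.0]
eef_rot: [-0.0, 0.699, 0.715, -0.0]
contact_force: [0.3, -0.5, -1.7]
grip_width: 24.6
grip_force: 30.0
```

Call:
send_rows(
  increments=[
    [0.1, 0, 0, 0, 0, 0, 0],
    [0.1, 0, 0, 0, 0, 0, 0],
    [0, 0, 0, 0, 0, 0, 0],
    [0, 0, 0, 0, 0, 0, 0],
  ],
)

```text
clock: 9.6
position: [637.5, 39.3, 90.1]
eef_rot: [-0.0, 0.699, 0.715, 0.0]
contact_force: [-0.2, 0.2, -1.5]
grip_width: 24.6
grip_force: 30.0
```

Call:
send_rows(
  increments=[
    [0.1, 0, 0, 0, 0, 0, 0],
    [0, 0, 0, 0, 0, 0, 0],
    [0, 0, 0, 0, 0, 0, 0],
  ],
)

```text
clock: 9.9
position: [638.5, 39.4, 90.1]
eef_rot: [-0.0, 0.699, 0.715, -0.0]
contact_force: [0.4, 0.1, -1.8]
grip_width: 25.0
grip_force: 30.0
```

Call:
send_rows(
  increments=[
    [0.1, 0, 0, 0, 0, 0, 0],
    [0, 0, 0, 0, 0, 0, 0],
    [0, 0, 0, 0, 0, 0, 0],
  ],
)

```text
clock: 10.2
position: [638.9, 39.4, 89.9]
eef_rot: [-0.0, 0.699, 0.715, -0.0]
contact_force: [-3.8, 0.5, 0.1]
grip_width: 24.9
grip_force: 30.0
```

Contact with the panel at x ≈ 638.5. Press slightly, settle, release.

Call:
send_rows(
  increments=[
    [0.05, 0, -0.03, 0, 0, 0, 0],
    [0, 0, 0, 0, 0, 0, 0],
    [0, 0, 0, 0, 0, 0, 0],
  ],
)

```text
clock: 10.5
position: [638.9, 39.3, 89.7]
eef_rot: [-0.001, 0.699, 0.715, -0.001]
contact_force: [-6.2, -0.9, 3.1]
grip_width: 24.6
grip_force: 30.0
```

Call:
send_rows(
  increments=[
    [0, 0, 0, 0, 0, 0, 0.5],
    [0, 0, 0, 0, 0, 0, 0.5],
    [0, 0, 0, 0, 0, 0, 0.5],
    [0, 0, 4, 0, 0, 0, 0.5],
    [0, 0, 4, 0, 0, 0, 0.5],
    [0, 0, 2, 0, 0, 0, 0.5],
  ],
)

```text
clock: 11.1
position: [641.9, 39.5, 193.5]
eef_rot: [0.002, 0.699, 0.715, 0.002]
contact_force: [0.1, 0.3, -0.2]
grip_width: 46.2
grip_force: 0.0
```

Call:
send_rows(
  increments=[
    [-4, 0, 0, 0, 0, -0.13, 0.5],
    [-4, 0, 0, 0, 0, -0.13, 0.5],
    [-4, 0, 0, 0, 0, -0.13, 0.5],
    [-3, 0, 0, 0, 0, -0.13, 0.5],
    [0, 0, 0, 0, 0, -0.13, 0.5],
    [0, 0, 0, 0, 0, -0.13, 0.5],
    [0, 0, 0, 0, 0, -0.13, 0.5],
    [0, 0, 0, 0, 0, -0.13, 0.5],
    [0, 0, 0, 0, 0, -0.13, 0.5],
    [0, 0, 0, 0, 0, -0.13, 0.5],
    [0, 0, 0, 0, 0, -0.13, 0.5],
    [0, 0, 0, 0, 0, -0.13, 0.5],
  ],
)

```text
clock: 12.3
position: [490.5, 39.4, 190.1]
eef_rot: [-0.0, 1.0, 0.014, 0.001]
contact_force: [0.2, 0.2, -0.7]
grip_width: 45.2
grip_force: 0.0
```

```bash
cat > v.py <<'E'
from h import *
for n in("top","scene"):
    p,d=capture(n); C=cloud(n,d); cv2.imwrite(f"pics/v_{n}.png",p)
    X,Y,Z=C[...,0],C[...,1],C[...,2]-(1.6 if n=="top" else 0)
    C=np.dstack([X,Y,Z]).reshape(-1,3)
    for nm,z,x,y,rx,ry in(("caul",110,640,40,30,115),("panel",83,722,40,90,90),("jaw",112,515,40,20,45),("rib",108,485,40,16,15)):
        P=C[(abs(C[:,2]-z)<5)&(abs(C[:,0]-x)<rx)&(abs(C[:,1]-y)<ry)]
        if len(P)>8: r=cv2.minAreaRect(P[:,:2].astype(np.float32)); print(n,nm,len(P),np.round(r[0],1),np.round(r[1],1),round(r[2],2),"med",np.round(np.median(P,0),1))
print(sense()["position"],sense()["eef_rot"],sense()["joint_pos"],sense()["contact_force"])
E
python3 v.py
```

```text
top caul 337 [639.9  38.9] [ 25.7 196.3] 1.3 med [639.9  40.7 109.9]
top panel 1337 [726.   39.5] [137.1 159.9] 1.48 med [725.2  40.   83.2]
scene caul 584 [639.3  41.7] [ 30.9 198.7] 1.0 med [640.4  42.  109.6]
scene panel 2485 [726.9  42.7] [159.6 176.8] 1.5 med [717.7  40.4  82.9]
scene jaw 109 [509.2  40.7] [67.3 25.7] 88.55 med [513.5  39.4 111.8]
scene rib 27 [486.9  40.1] [11.9 26.9] 87.59 med [485.3  40.5 108. ]
[490.46208659  39.35831296 190.0399431 ] [-2.81592154e-05  9.99880639e-01  1.54414035e-02  5.19936787e-04] [ 7.70329675e-02  1.72811975e-01  1.93769775e+00 -9.09189743e-06
  1.03004156e+00  1.61694993e+00] [-0.22692906  0.56535884 -0.25153811]
```

The caul is flush: centre about 639.5, yaw 1.2°, top at 110, panel unmoved. Now for the stop's rib.

Call:
send_rows(
  increments=[
    [-0.4, 0.03, -3, 0, 0, -0.01, 0.5],
    [0, 0, -3, 0, 0, 0, 0.5],
    [0, 0, -3, 0, 0, 0, 0.5],
    [0, 0, -2.1, 0, 0, 0, 0.5],
    [0, 0, 0, 0, 0, 0, 0.5],
    [0, 0, 0, 0, 0, 0, 0],
    [0, 0, 0, 0, 0, 0, 0],
    [0, 0, 0, 0, 0, 0, 0],
    [0, 0, 0, 0, 0, 0, 0],
    [0, 0, 0, 0, 0, 0, 0],
  ],
)

```text
clock: 13.4
position: [486.6, 39.5, 79.6]
eef_rot: [0.0, 1.0, 0.012, 0.001]
contact_force: [-0.5, -2.5, 6.9]
grip_width: 13.7
grip_force: 30.0
```

Call:
send_rows(
  increments=[
    [0.75, 0.02, 0, 0, 0, 0, 0],
    [2, 0.04, 0, 0, 0, 0, 0],
    [2, 0.04, 0, 0, 0, 0, 0],
    [2, 0.04, 0, 0, 0, 0, 0],
    [1.5, 0.03, 0, 0, 0, 0, 0],
    [0.5, 0.01, 0, 0, 0, 0, 0],
    [0, 0, 0, 0, 0, 0, 0],
    [0, 0, 0, 0, 0, 0, 0],
  ],
)

```text
clock: 14.2
position: [574.9, 41.3, 79.6]
eef_rot: [0.0, 1.0, 0.011, 0.001]
contact_force: [2.6, -1.9, 5.9]
grip_width: 14.0
grip_force: 30.0
```

Call:
send_rows(
  increments=[
    [0, 0, 0, 0, 0, 0, 0],
    [0, 0, 0, 0, 0, 0, 0],
  ],
)

```text
clock: 14.4
position: [574.5, 41.3, 79.6]
eef_rot: [0.0, 1.0, 0.011, 0.001]
contact_force: [3.6, -1.8, 4.6]
grip_width: 13.9
grip_force: 30.0
```

Call:
send_rows(
  increments=[
    [0, 0, 0, 0, 0, 0, 0.45],
    [0, 0, 0, 0, 0, 0, 0.45],
    [0, 0, 0, 0, 0, 0, 0.45],
    [0, 0, 3, 0, 0, 0, 0.45],
    [0, 0, 5, 0, 0, 0, 0.45],
    [0, 0, 4, 0, 0, 0, 0.45],
  ],
)

```text
clock: 15.0
position: [573.1, 41.5, 200.3]
eef_rot: [-0.0, 1.0, 0.011, -0.0]
contact_force: [0.1, -1.2, -0.2]
grip_width: 41.5
grip_force: 0.0
```

Call:
send_rows(
  increments=[
    [-0.6, 2.05, 0, 0, 0, 0.146, 0.5],
    [-0.6, 2.05, 0, 0, 0, 0.146, 0.5],
    [-0.6, 2.05, 0, 0, 0, 0.146, 0.5],
    [-0.6, 2.05, 0, 0, 0, 0.146, 0.5],
    [-0.6, 2.05, 0, 0, 0, 0.146, 0.5],
    [-0.6, 2.05, 0, 0, 0, 0.146, 0.5],
    [-0.6, 2.05, 0, 0, 0, 0.146, 0.5],
    [-0.6, 2.05, 0, 0, 0, 0.146, 0.5],
    [-0.6, 2.05, 0, 0, 0, 0.146, 0.5],
    [-0.6, 2.05, 0, 0, 0, 0.146, 0.5],
    [-0.6, 2.05, 0, 0, 0, 0.146, 0.5],
    [-0.15, 2.05, 0, 0, 0, 0.146, 0.5],
  ],
)

```text
clock: 16.2
position: [504.9, 288.1, 198.4]
eef_rot: [-0.0, 0.629, 0.777, -0.001]
contact_force: [-0.4, 0.5, -0.4]
grip_width: 45.9
grip_force: 0.0
```

Call:
send_rows(
  increments=[
    [0, 0, 0, 0, 0, 0.146, 0.5],
    [0, 0, 0, 0, 0, 0, 0.5],
    [0, 0, 0, 0, 0, 0, 0.5],
  ],
)

```text
clock: 16.5
position: [505.7, 287.2, 198.5]
eef_rot: [-0.0, 0.575, 0.818, -0.0]
contact_force: [-0.0, -0.1, -0.2]
grip_width: 46.0
grip_force: 0.0
```

```bash
python3 - <<'E'
from o import *
P={}
for n in("top","scene"): P[n]=np.mean([capture(n)[0] for _ in range(3)],0).astype(np.uint8)
t=ortho("top",56.6,p=P["top"]); t2=ortho("top",73.6,p=P["top"]); s2=ortho("scene",72.2,p=P["scene"])
cv2.imwrite("pics/o2.png",np.vstack([t,t2,s2]))
E
python3 v.py
```

```text
top caul 341 [639.7  38.8] [ 26. 196.] 1.07 med [639.2  37.1 110. ]
top panel 1343 [725.7  39.7] [136.9 159.9] 1.25 med [725.3  40.5  83.2]
scene caul 582 [638.6  41.6] [ 30.7 198.5] 1.12 med [640.8  41.8 109.6]
scene panel 2490 [727.2  42.1] [160.9 176.9] 1.17 med [717.9  40.8  83. ]
[506.09861793 287.24258085 198.81011978] [1.94844540e-05 5.73601946e-01 8.19134181e-01 9.92121985e-06] [ 5.13665609e-01  3.02286761e-01  1.74362388e+00 -2.99019912e-05
  1.09564730e+00  1.64675722e-01] [ 0.17889776 -1.02304289  0.05232893]
```

View pics/o2.png

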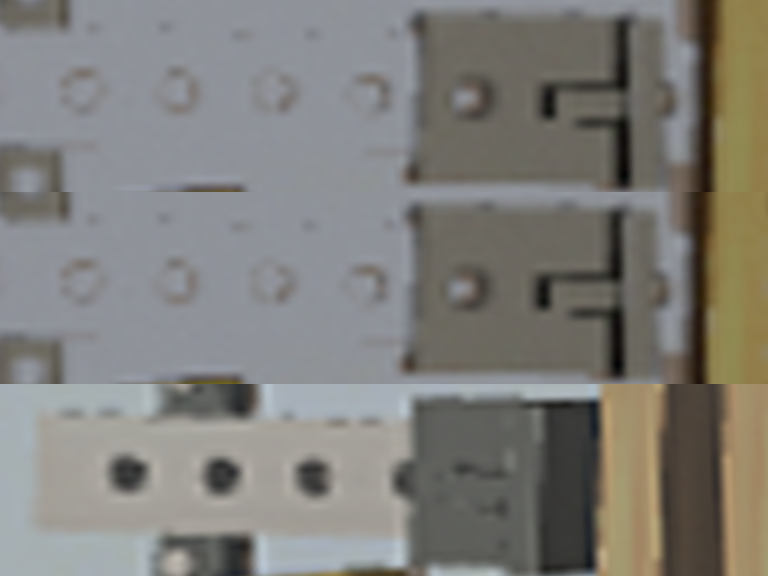

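The stop's hole lies at about 533.8 and the bar hole under it at 534.2, so they line up. Descend on the pin.

Call:
send_rows(
  increments=[
    [0.08, -0.02, -3, 0, 0, 0, 0.5],
    [0, 0, -3, 0, 0, 0, 0.5],
    [0, 0, -3, 0, 0, 0, 0.5],
    [0, 0, -2, 0, 0, 0, 0.5],
    [0, 0, -1, 0, 0, 0, 0.5],
    [0, 0, 0, 0, 0, 0, 0.5],
    [0, 0, 0, 0, 0, 0, 0],
    [0, 0, 0, 0, 0, 0, 0],
    [0, 0, 0, 0, 0, 0, 0],
    [0, 0, 0, 0, 0, 0, 0],
    [0, 0, 0, 0, 0, 0, 0],
  ],
)

```text
clock: 18.0
position: [507.2, 287.5, 79.6]
eef_rot: [0.0, 0.573, 0.819, 0.001]
contact_force: [-0.7, 0.1, 5.9]
grip_width: 17.0
grip_force: 30.0
```

Call:
send_rows(
  increments=[
    [0, 0, 1, 0, 0, 0, 0],
    [0, 0, 2, 0, 0, 0, 0],
    [0, 0, 3, 0, 0, 0, 0],
    [0, 0, 3, 0, 0, 0, 0],
    [0, 0, 3, 0, 0, 0, 0],
    [0, 0, 0, 0, 0, 0, 0],
    [0, 0, 0, 0, 0, 0, 0],
  ],
)

```text
clock: 18.7
position: [506.9, 287.3, 199.3]
eef_rot: [0.0, 0.573, 0.819, 0.001]
contact_force: [0.5, -0.3, -1.4]
grip_width: 17.5
grip_force: 29.9
```

Call:
send_rows(
  increments=[
    [0.2, -2, 0, 0, 0, -0.145, 0],
    [0.2, -2, 0, 0, 0, -0.145, 0],
    [0.2, -2, 0, 0, 0, -0.145, 0],
    [0.2, -2, 0, 0, 0, -0.145, 0],
    [0.2, -2, 0, 0, 0, -0.145, 0],
    [0.2, -2, 0, 0, 0, -0.145, 0],
    [0.2, -2, 0, 0, 0, -0.145, 0],
    [0.2, -2, 0, 0, 0, -0.145, 0],
    [0.2, -2, 0, 0, 0, -0.145, 0],
    [0.2, -2, 0, 0, 0, -0.145, 0],
    [0.2, -2, 0, 0, 0, -0.145, 0],
    [0.2, -2, 0, 0, 0, -0.145, 0],
  ],
)

```text
clock: 19.9
position: [529.6, 46.3, 197.0]
eef_rot: [0.0, 0.996, 0.087, -0.002]
contact_force: [0.3, 0.1, -1.5]
grip_width: 17.1
grip_force: 29.9
```

Call:
send_rows(
  increments=[
    [0.2, -0.7, 0, 0, 0, -0.145, 0],
    [0, 0, 0, 0, 0, 0, 0],
    [0, 0, 0, 0, 0, 0, 0],
    [0, 0, 0, 0, 0, 0, 0],
  ],
)

```text
clock: 20.3
position: [532.3, 40.7, 198.1]
eef_rot: [-0.0, 1.0, 0.02, -0.001]
contact_force: [0.8, 0.0, -1.0]
grip_width: 17.1
grip_force: 29.9
```

```bash
python3 - <<'E'
from h import *
print(sense()["position"],sense()["eef_rot"],sense()["grip_width"])
p,d=capture("scene"); cv2.imwrite("pics/s3.png",cv2.resize(p[130:260,200:330],None,fx=4.5,fy=4.5,interpolation=cv2.INTER_CUBIC))
C=cloud("scene",d); 
for z0,z1 in((125,140),(140,155),(155,170),(170,185),(185,197)):
    P=C[(abs(C[...,0]-540)<30)&(abs(C[...,1]-40)<22)&(C[...,2]>z0)&(C[...,2]<z1)]
    if len(P): print(z0,len(P),np.round(P.mean(0),1),np.round(P.min(0),1),np.round(P.max(0),1))
E
```

```text
[532.3220847   40.71069665 198.14028711] [-5.55098337e-05  9.99805265e-01  1.97254466e-02 -5.79562059e-04] 17.138799424334717
125 11 [535.5  42.8 134. ] [530.2  38.1 125.6] [539.1  47.  140. ]
140 15 [537.4  42.4 148.2] [533.3  38.  141.9] [541.4  46.6 154.4]
155 17 [537.7  42.1 163.3] [534.1  38.  156.3] [541.   46.4 169.5]
170 9 [536.6  42.4 174.2] [534.   38.  170.6] [539.8  46.4 177.5]
185 34 [541.6  41.8 191.8] [533.1  29.7 186.6] [547.5  54.8 196.8]
```

View pics/s3.png

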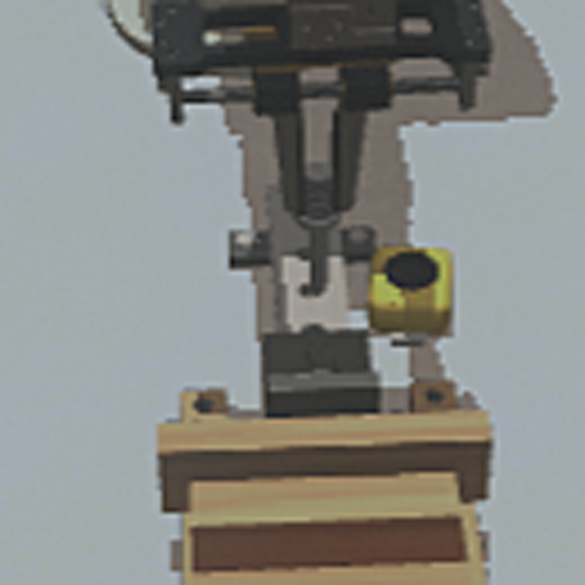

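The pin hangs vertical above the stop's hole: tip at crop (315,290), hole mouth near (315,330). Insert it slowly.

Call:
send_rows(
  increments=[
    [0.1, -0.03, -2, 0, 0, -0.015, 0],
    [0, 0, -2, 0, 0, 0, 0],
    [0, 0, -1, 0, 0, 0, 0],
    [0, 0, -0.3, 0, 0, 0, 0],
    [0, 0, -0.3, 0, 0, 0, 0],
    [0, 0, 0, 0, 0, 0, 0],
  ],
)

```text
clock: 20.95
position: [534.1, 40.1, 143.1]
eef_rot: [-0.0, 1.0, 0.011, 0.0]
contact_force: [0.2, -0.1, -0.9]
grip_width: 17.3
grip_force: 29.9
```

Call:
send_rows(
  increments=[
    [0, 0, -0.4, 0, 0, 0, 0],
    [0, 0, -0.4, 0, 0, 0, 0],
    [0, 0, 0, 0, 0, 0, 0],
  ],
)

```text
clock: 21.25
position: [533.6, 39.9, 134.4]
eef_rot: [0.0, 1.0, 0.01, -0.0]
contact_force: [-0.5, -0.1, -1.4]
grip_width: 16.9
grip_force: 29.9
```

The tip is about 9 mm into the stop with no force.

Call:
send_rows(
  increments=[
    [0, 0, -0.4, 0, 0, 0, 0],
    [0, 0, -0.4, 0, 0, 0, 0],
    [0, 0, -0.4, 0, 0, 0, 0],
    [0, 0, 0, 0, 0, 0, 0],
  ],
)

```text
clock: 21.65
position: [533.3, 39.9, 122.1]
eef_rot: [0.0, 1.0, 0.01, -0.001]
contact_force: [0.1, 0.2, -1.3]
grip_width: 17.0
grip_force: 29.9
```

Call:
send_rows(
  increments=[
    [0, 0, -0.5, 0, 0, 0, 0],
    [0, 0, -0.5, 0, 0, 0, 0],
    [0, 0, -0.5, 0, 0, 0, 0],
    [0, 0, 0, 0, 0, 0, 0],
  ],
)

```text
clock: 22.05
position: [533.4, 39.9, 106.9]
eef_rot: [0.0, 1.0, 0.01, -0.001]
contact_force: [-0.2, -0.6, -0.9]
grip_width: 16.9
grip_force: 29.9
```

Through both holes freely. Go on to home.

Call:
send_rows(
  increments=[
    [0, 0, -0.6, 0, 0, 0, 0],
    [0, 0, -0.6, 0, 0, 0, 0],
    [0, 0, -0.6, 0, 0, 0, 0],
    [0, 0, -0.3, 0, 0, 0, 0],
    [0, 0, 0, 0, 0, 0, 0],
  ],
)

```text
clock: 22.55
position: [533.5, 39.9, 86.1]
eef_rot: [0.0, 1.0, 0.01, -0.0]
contact_force: [-1.3, -0.5, -1.8]
grip_width: 17.2
grip_force: 29.9
```

Call:
send_rows(
  increments=[
    [0, 0, -0.1, 0, 0, 0, 0],
    [0, 0, -0.1, 0, 0, 0, 0],
    [0, 0, 0, 0, 0, 0, 0],
  ],
)

```text
clock: 22.85
position: [533.6, 40.0, 84.8]
eef_rot: [-0.0, 1.0, 0.01, -0.0]
contact_force: [-2.1, 0.3, -0.6]
grip_width: 17.5
grip_force: 29.9
```

Call:
send_rows(
  increments=[
    [0, 0, -0.1, 0, 0, 0, 0],
    [0, 0, -0.05, 0, 0, 0, 0],
    [0, 0, 0, 0, 0, 0, 0],
  ],
)

```text
clock: 23.15
position: [533.8, 40.0, 83.7]
eef_rot: [-0.0, 1.0, 0.01, 0.0]
contact_force: [-4.3, 0.1, 6.2]
grip_width: 17.2
grip_force: 30.0
```

Collar seated at the expected height with 6 N. Release and lift away.

Call:
send_rows(
  increments=[
    [0, 0, 0, 0, 0, 0, 0.45],
    [0, 0, 0, 0, 0, 0, 0.45],
    [0, 0, 0, 0, 0, 0, 0.45],
    [0, 0, 3, 0, 0, 0, 0.45],
    [0, 0, 5, 0, 0, 0, 0.45],
    [0, 0, 5, 0, 0, 0, 0.45],
    [-5, 0, 3, 0, 0, 0, 0.45],
    [-5, 0, 0, 0, 0, 0, 0.45],
    [-5, 0, 0, 0, 0, 0, 0.45],
    [-3, 0, 0, 0, 0, 0, 0.45],
    [0, 0, 0, 0, 0, 0, 0.45],
  ],
)

```text
clock: 24.25
position: [357.6, 39.8, 238.9]
eef_rot: [0.0, 1.0, 0.011, -0.0]
contact_force: [-0.5, -0.1, -0.0]
grip_width: 41.3
grip_force: 0.0
```

```bash
python3 v.py; python3 - <<'E'
from h import *
o=[]
for n,(r,c) in(("scene",(170,220)),("top",(90,190))):
    p=cv2.imread(f"pics/v_{n}.png"); o.append(cv2.resize(p[r:r+120,c:c+110],None,fx=3.6,fy=3.6,interpolation=cv2.INTER_CUBIC))
cv2.imwrite("pics/fin.png",np.hstack(o))
C=cloud("scene",capture("scene")[1]); P=C[(abs(C[...,0]-534)<18)&(abs(C[...,1]-40)<14)&(C[...,2]>76)&(C[...,2]<125)]
print("pin",np.median(P,0),P[:,2].max())
for z0,z1 in((85,97),(97,106)):
    Q=P[(P[:,2]>z0)&(P[:,2]<z1)]; print(z0,len(Q),Q.mean(0) if len(Q) else None)
E
```

```text
top caul 342 [639.9  38.7] [ 26.8 196.4] 1.0 med [639.1  42.6 109.8]
top panel 1354 [725.7  39.8] [137.  160.1] 1.17 med [725.3  40.5  83.2]
scene caul 576 [638.9  41.7] [ 30.3 198.5] 0.77 med [640.8  42.5 109.9]
scene panel 2490 [727.9  41.8] [161.7 177.1] 0.93 med [717.4  39.9  82.9]
scene jaw 14 [531.2  41.8] [11.4 12.1] 27.89 med [531.6  41.4 110.2]
[361.62651126  40.02286506 239.58970471] [-9.44434253e-05  9.99944192e-01  1.04934160e-02  1.22116854e-03] [ 1.06147925e-01 -1.08720599e-01  2.11075394e+00 -4.98560891e-05
  1.13711010e+00  1.65597791e+00] [-0.09469223  0.29041647  0.39561013]
pin [538.1178518   40.92268109  98.59654151] 111.95730020196527
85 18 [539.02981324  41.13033826  91.22370402]
97 16 [539.46099799  41.46855152 100.79542794]
```

View pics/fin.png

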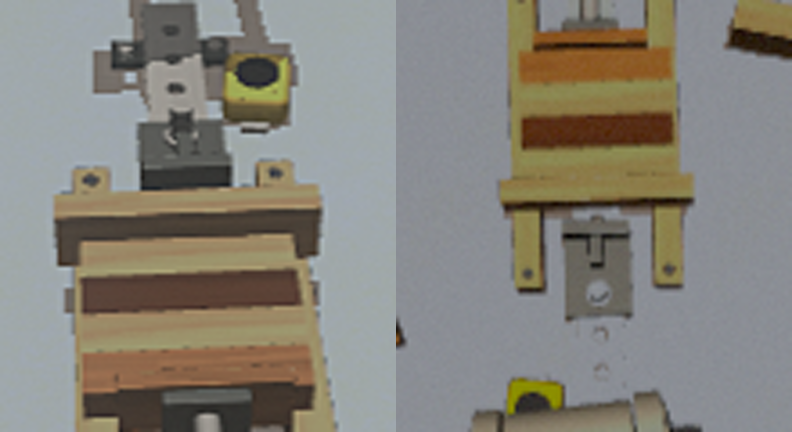

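The pin is home: its top is at 110 mm, it stands upright, and it sits in the deck at (598,293) in the right-hand crop. The caul is flush and the panel has not moved. Handing in.

```bash
python3 -c "
from cell import close_job; print(close_job())"
```

```text
the job is handed in; nothing more can be done
None
```

The cramp is set up and the job is handed in, though no verdict came back: the caul is flush on the panel's free edge, the stop is about 21 mm behind it, and the longer pin is fully home.

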